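Unstack the check weights into their storage dishes

TASK

The balance check is finished and its four bare aluminium check weights still stand stacked on the bench. Take the stack apart from the top, one weight at a time, and stand each weight upright, flat on the floor of the storage dish made for its size: the smallest weight in the smallest dish, and so on up to the largest in the largest. Do not topple a weight on the way, and leave the two small bottles among the dishes standing where they are.

Things in the scene. Friction and masses are not known exactly. Their poses are not given: they have to be found in the camera images.
- weight_xl_center (a point): Centre, half-way up, of the largest check weight: a solid bare aluminium cylinder, 67 mm in diameter and 45 mm tall, z up along its axis, 0.46 kg give or take 20 percent; two fine grooves near its top and a small threaded hole in the top. At the start loose, standing on the table, at the bottom of the stack. (Wall cabinets overhang the back of the bench, beyond roughly x = 0.55 m and from roughly 0.4 m up: keep the arm and wrist clear of them.)
- weight_l_center (a point): Centre, half-way up, of the second largest check weight: a solid bare aluminium cylinder, 54 mm in diameter and 45 mm tall, z up along its axis, 0.30 kg give or take 20 percent; two fine grooves near its top and a small threaded hole in the top. At the start loose, standing in the stack on the largest weight, up to 4 mm off its centre.
- weight_m_center (a point): Centre, half-way up, of the third largest check weight: a solid bare aluminium cylinder, 41 mm in diameter and 45 mm tall, z up along its axis, 0.17 kg give or take 20 percent; two fine grooves near its top and a small threaded hole in the top. At the start loose, standing in the stack on the second largest weight, up to 4 mm off its centre.
- weight_s_center (a point): Centre, half-way up, of the smallest check weight: a solid bare aluminium cylinder, 28 mm in diameter and 45 mm tall, z up along its axis, 0.08 kg give or take 20 percent; two fine grooves near its top and a small threaded hole in the top. At the start loose, standing in the stack on the third largest weight, up to 4 mm off its centre.
- dish_xl_floor (a point): Centre of the inner floor of the largest storage dish, that of the largest weight: a fixed round shallow dark steel dish, floor 2.5 mm above the table, inner diameter 83 mm (8 mm of play all round its weight), outer diameter 89 mm, rim 2.5 mm above its floor. z up.
- dish_l_floor (a point): Centre of the inner floor of the second largest storage dish, that of the second largest weight: a fixed round shallow dark steel dish, floor 2.5 mm above the table, inner diameter 70 mm (8 mm of play all round its weight), outer diameter 76 mm, rim 2.5 mm above its floor. z up.
- dish_m_floor (a point): Centre of the inner floor of the third largest storage dish, that of the third largest weight: a fixed round shallow dark steel dish, floor 2.5 mm above the table, inner diameter 57 mm (8 mm of play all round its weight), outer diameter 63 mm, rim 2.5 mm above its floor. z up.
- dish_s_floor (a point): Centre of the inner floor of the smallest storage dish, that of the smallest weight: a fixed round shallow dark steel dish, floor 2.5 mm above the table, inner diameter 44 mm (8 mm of play all round its weight), outer diameter 50 mm, rim 2.5 mm above its floor. z up.
- bottle_amber_center (a point): Centre, half-way up, of a small bottle with a pale body and a black cap, 27 mm in diameter and 58 mm tall, standing loose on the table among the dishes; a bystander, to be left alone.
- bottle_violet_center (a point): Centre, half-way up, of a small dark violet bottle, 25 mm in diameter and 62 mm tall, standing loose on the table among the dishes; a bystander, to be left alone.
Mind the look-alikes: they are no part of the job. What is shaped like the part that bears weight_s_center but blue or yellow is not meant.

How it is judged (in metres and radians):
On the way, in this order (a step that is already met when the one before it is completed fails the run):
1. the smallest weight stands flat in the smallest dish (horizontal distance between weight_s_center and dish_s_floor below 0.01 m and z of weight_s_center in the frame of dish_s_floor between 0.0195 and 0.025 m and angle between weight_s_center's own z axis and vertical below 0.06 rad and linear speed of weight_s below 0.05 m/s), for 0.2 s.
2. the third largest weight stands flat in the third largest dish (horizontal distance between weight_m_center and dish_m_floor below 0.01 m and z of weight_m_center in the frame of dish_m_floor between 0.0195 and 0.025 m and angle between weight_m_center's own z axis and vertical below 0.06 rad and linear speed of weight_m below 0.05 m/s), for 0.2 s.
3. the second largest weight stands flat in the second largest dish (horizontal distance between weight_l_center and dish_l_floor below 0.01 m and z of weight_l_center in the frame of dish_l_floor between 0.0195 and 0.025 m and angle between weight_l_center's own z axis and vertical below 0.06 rad and linear speed of weight_l below 0.05 m/s), for 0.2 s.
4. the largest weight stands flat in the largest dish (horizontal distance between weight_xl_center and dish_xl_floor below 0.01 m and z of weight_xl_center in the frame of dish_xl_floor between 0.0195 and 0.025 m and angle between weight_xl_center's own z axis and vertical below 0.06 rad and linear speed of weight_xl below 0.05 m/s), for 0.2 s.
At the end, for the whole second after the job is handed in: Each of the four weights stands upright (within 0.06 rad) and at rest, flat on the floor of the dish of its own size, its axis within 10 mm of the dish's centre (horizontal distance between weight_xl_center and dish_xl_floor below 0.01 m and z of weight_xl_center in the frame of dish_xl_floor between 0.0195 and 0.025 m and angle between each of weight_xl_center, weight_l_center, weight_m_center, weight_s_center's own z axis and vertical below 0.06 rad and linear speed of each of weight_xl, weight_l, weight_m, weight_s below 0.02 m/s and angular speed of each of weight_xl, weight_l, weight_m, weight_s below 0.2 rad/s and horizontal distance between weight_l_center and dish_l_floor below 0.01 m and z of weight_l_center in the frame of dish_l_floor between 0.0195 and 0.025 m and horizontal distance between weight_m_center and dish_m_floor below 0.01 m and z of weight_m_center in the frame of dish_m_floor between 0.0195 and 0.025 m and horizontal distance between weight_s_center and dish_s_floor below 0.01 m and z of weight_s_center in the frame of dish_s_floor between 0.0195 and 0.025 m); the robot touches nothing.
It fails at once if a weight is toppled (tilted by more than 0.6 rad) (angle between any of weight_xl_center, weight_l_center, weight_m_center, weight_s_center's own z axis and vertical above 0.6 rad).
It fails at once if a bystander bottle is moved by more than 25 mm or tipped over (distance of any of bottle_amber_center, bottle_violet_center from where it was at the start of the episode above 0.025 m or angle between any of bottle_amber_center, bottle_violet_center's own z axis and vertical above 0.5 rad).
It also fails if it takes over 96 s, if anything falls off the work surface, if the arm or the gripper's body presses on something with over 40 N, if the wrist force passes 120 N, or if a joint passes its speed limit or range.

ROBOT

A 6-joint arm with a two-finger parallel gripper is mounted at the origin on a cart in front of the work surface, level with it; the furniture and walls round the work are solid. World frame = base frame: x ahead of the robot, y to its left, z up, the work surface at z = 0. Lengths are in m, angles in degrees, forces in N, time in s.
With the tool pointing down it reaches from about 0.4 to 0.825 m from the base axis. Payload 7 kg.
Tool frame: the origin (TCP) lies between the finger pads; the fingertips stand 22 mm ahead of it and the grasp point (between the pads) lies 3 mm ahead of it; z points along the fingers, y is the direction in which the jaws open and shut (so a half turn about z gives the same grasp; the last joint's range is limited). The gripper opens to 88 mm and grips with 3 to 60 N. Pads are 19 mm wide; open, the fingers measure 130 mm over their backs; the gripper's body (78 mm by 193 mm) begins 47 mm behind the grasp point.
Start: joints at [82.34, 20.546, 0.682, 0, -70.136, -16.507], TCP at [0.276, 0.616, 0.215] pointing down, gripper open.
Joint ranges: [-176.03, 176.03], [-82.01, 121.73], [-58.28, 71.71], [-173.87, 95.51], [-174.79, -0.11], [-173.66, 173.66]. Speed limits (degrees/s): [136.94, 136.94, 172.46, 180, 180, 180].

INTERFACE

Orientations are given as [roll, pitch, yaw] about the fixed x, y, z axes, in that order (R = Rz(yaw) Ry(pitch) Rx(roll)).
In Python, from plant import telemetry, cams, r gives the robot as it stands.
- The arm moves only by the tool carry_out, never from a script. Its argument "commands" is one flat list of numbers, 5 for each row, row after row: the shift along the world's x, y, z as a fraction of full scale, then the turn about the world's z as a fraction of full scale, then the gripper's target within -1 to 1 (shut at 1, half-way at 0, fully open at -1). In form: [x, y, z, turn, claw, x, y, z, turn, claw, ...]. A call has 1 to 8 rows; each row shifts and turns the commanded pose from where the row before left it; what a row does not reach is not made up. Full scale, the value 1, is 0.04 m for a shift and 4 degrees for a turn. A row lasts 1/10 s, in which the tool goes at most 50 mm and 8.59 degrees, less where a joint would pass 70% of its speed; a pose out of reach is approached as far as the arm can. A call with a number of a shift or a turn outside -1 to 1 is refused whole. A call with a gripper value outside its range is refused whole. The fingers move at their own pace and stop on an object; "grip_force" is the grip in N (left out, the last holds). Time passes only in rows, so rows that do not move let the fingers close. It gives the time, the measured TCP pose, the force and the opening at its end, in the units of the state.
- telemetry.get_state(): the state, without advancing time (a new reading comes with each control period).
- cams.capture(name): name is "scene" or "top"; returns a dict with "frame" (384x512x3 uint8, red, green, blue), "camera_matrix" (3x3 intrinsics, pixels), "k1" (the pictures are not rectified: a ray, as slopes to the right and down, at radius r is drawn at 1 + k1 r^2 times it, then the intrinsics apply), "camera_from_world" (4x4, takes a point from world to camera coordinates). Camera axes: x right, y down, z forward; pixel columns grow to the right and rows downward; lengths in m; the calibration is good to about 2 mm. A picture is of the moment at which its call begins. There is no depth.
- r.close_job(): hands the job in, once; it reports no verdict.
The state is a dict: "time_s": time; "joints": joint angles; "qd": joint speeds; "joint_torque": joint torques, N m; "tcp_pos": TCP position; "eef_rot": TCP orientation; "contact_force": force on the tool from outside, world axes, zero at the start; "moment": the same for the moment, N m; "gripper_width": finger opening in m.
Only numpy, scipy, OpenCV 4.12 (cv2) and the standard library are available. Lean on these libraries where they do the work, as an engineer would, in place of code of your own. Each camera call takes 0.05 s, during which the arm holds its last target. There are 200 camera calls.

## Working session

There is one attempt and no reset: what is moved stays moved. The work goes in short steps, Python scripts to look and compute and a tool call to move; the robot and the scene stay as the last step left them, time stands still between calls to the robot, and variables do not carry over. Pictures are saved under pics/ and viewed, about 12 in all and at most 16, crops included, and the job is handed in when it is done.

Besides the shell and the picture viewer there is one more tool, called after "Request:" by a JSON object that holds its "api" and its "payload". carry_out: Moves the arm, as the interface text tells. Shift numbers are shares of 0.04 m and turn numbers shares of 4 degrees, none past 1 either way. Its arguments: {"type":"object","properties":{"commands":{"type":"array"},"grip_force":{"type":"number"}},"required":["commands"]}

```bash
mkdir -p pics; cat > h.py <<'E'
import numpy as np, cv2
from plant import telemetry, cams, r
def snap(n,f=None):
    d=cams.capture(n)
    if f: cv2.imwrite('pics/'+f,d['frame'][:,:,::-1])
    return d
def ray(d,u,v):
    K=d['camera_matrix'];p=np.array([(u-K[0][2])/K[0][0],(v-K[1][2])/K[1][1]])
    q=p.copy()
    for _ in range(20): q=p/(1+d['k1']*(q@q))
    T=np.array(d['camera_from_world']);R=T[:3,:3]
    return -R.T@T[:3,3], R.T@np.array([q[0],q[1],1])
def onz(d,u,v,z):
    c,w=ray(d,u,v);return c+w*(z-c[2])/w[2]
def proj(d,P):
    T=np.array(d['camera_from_world']);c=T[:3,:3]@np.array(P,float)+T[:3,3]
    q=c[:2]/c[2];q=q*(1+d['k1']*(q@q));K=d['camera_matrix']
    return K[0][0]*q[0]+K[0][2],K[1][1]*q[1]+K[1][2]
E
python3 - <<'E'
from h import *
print(telemetry.get_state())
for n in('scene','top'):
    d=snap(n,n+'0.png');print(n,d['camera_matrix'],d['k1'],d['camera_from_world'])
E
```

```text
{'time_s': 0.0, 'joints': array([ 8.23390238e+01,  2.05926853e+01,  6.35803858e-01, -1.99570204e-02,
       -7.01351915e+01, -1.65076125e+01]), 'qd': array([-0.06556248, -0.02940017,  0.03485377,  0.03210469, -0.01620585,
       -0.08767872]), 'joint_torque': array([ 1.62910026e-03, -5.82714415e+01,  2.93058836e+01,  6.99696198e+00,
        6.97512121e-03, -1.62443766e-04]), 'tcp_pos': array([0.27617476, 0.6153829 , 0.21372452]), 'eef_rot': array([ 1.79906391e+02, -8.17676357e-03, -2.41753785e+01]), 'contact_force': array([-0.04167308, -0.09218058,  0.51273793]), 'moment': array([ 0.03395416, -0.00740227,  0.00512203]), 'gripper_width': 0.08747824027206613}
scene [[489.90968329   0.         262.58993826]
 [  0.         489.90968329 191.95960511]
 [  0.           0.           1.        ]] -0.03435784933751417 [[ 0.84663784 -0.53199307 -0.01370214 -0.38309584]
 [-0.25384023 -0.38107515 -0.88901455  0.2355834 ]
 [ 0.46772803  0.75615151 -0.45767388  1.06857321]
 [ 0.          0.          0.          1.        ]]
top [[478.54745477   0.         247.72181964]
 [  0.         478.54745477 184.2163827 ]
 [  0.           0.           1.        ]] 0.041197511939992305 [[-0.02834795 -0.99942962 -0.01835281  0.03412448]
 [-0.99198351  0.03038917 -0.12265894  0.42709634]
 [ 0.12314671  0.01472856 -0.99227917  1.14630252]
 [ 0.          0.          0.          1.        ]]
```

View pics/scene0.png

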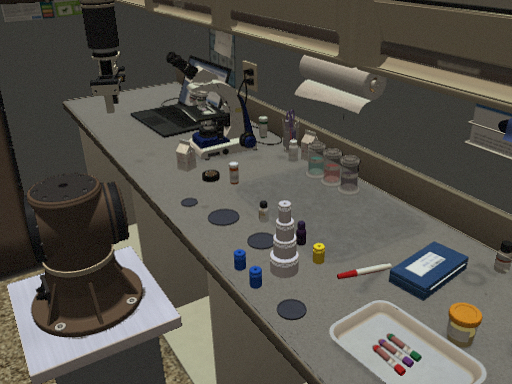

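View pics/top0.png

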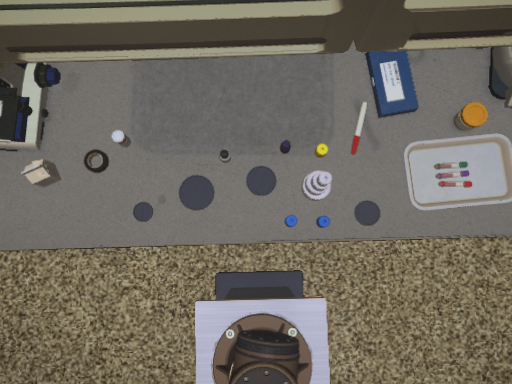

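The top view shows four dark dishes at about (143,212), (196,193), (261,181) and (367,213), the stack at (318,184), and the bottles at (225,156) and (286,146). The blue and yellow cylinders are decoys.

```bash
python3 - <<'E'
from h import *
for n,seeds in(('top',[(143,212),(367,213),(261,181),(196,193)]),('scene',[(190,202),(292,309),(260,241),(223,217)])):
    d=snap(n);g=d['frame'].max(2).astype(np.uint8)
    for s,D in zip(seeds,(50,63,76,89)):
        v=int(np.median(g[s[1]-2:s[1]+3,s[0]-2:s[0]+3]));bg=int(np.percentile(g[s[1]-35:s[1]+35,s[0]-35:s[0]+35],65))
        m=(g<(v+bg)/2).astype(np.uint8)
        _,l=cv2.connectedComponents(cv2.morphologyEx(m,cv2.MORPH_OPEN,np.ones((3,3)))); b=(l==l[s[1],s[0]]).astype(np.uint8)
        c,_=cv2.findContours(b,0,1);c=max(c,key=len)[:,0]
        P=np.array([onz(d,u,w,.005)[:2] for u,w in c]).astype(np.float32)
        print(n,D,v,bg,c.min(0),c.max(0),'mean ext',(P.min(0)+P.max(0))/2,'size',np.ptp(P,axis=0))
    x,y=(285,165) if n=='top' else (225,190)
    w=100;hh=75 if n=='top' else 105
    x=270 if n=='top' else 235
    y=125 if n=='top' else 195
    cr=d['frame'][y:y+90,x:x+90,::-1]
    cv2.imwrite(f'pics/{n}1.png',cv2.resize(cr,None,fx=6,fy=6,interpolation=cv2.INTER_CUBIC))
E
python3 -c "
import cv2,numpy as np
a=cv2.imread('pics/top1.png');b=cv2.imread('pics/scene1.png')
cv2.imwrite('pics/both1.png',cv2.resize(np.hstack([a,b]),(800,400)))"
```

```text
top 50 77 118 [133 202] [152 221] mean ext [0.37037003 0.28504008] size [0.04768273 0.04722223]
top 63 77 118 [354 201] [379 225] mean ext [ 0.35046476 -0.26848656] size [0.05965468 0.06166857]
top 76 78 118 [246 166] [276 195] mean ext [ 0.4391142  -0.01148799] size [0.0737038 0.0750773]
top 89 78 118 [179 175] [214 210] mean ext [0.41409084 0.15021396] size [0.08810318 0.08757278]
scene 50 74 121 [181 198] [197 206] mean ext [0.37154916 0.28232944] size [0.05055445 0.05753055]
scene 63 72 120 [277 299] [306 320] mean ext [ 0.35256296 -0.27189246] size [0.06395939 0.06595512]
scene 76 72 120 [247 232] [295 258] mean ext [ 0.44841927 -0.04481649] size [0.09237376 0.14381233]
scene 89 73 121 [208 209] [238 225] mean ext [0.41606194 0.14830372] size [0.09016284 0.09434807]
```

View pics/both1.png

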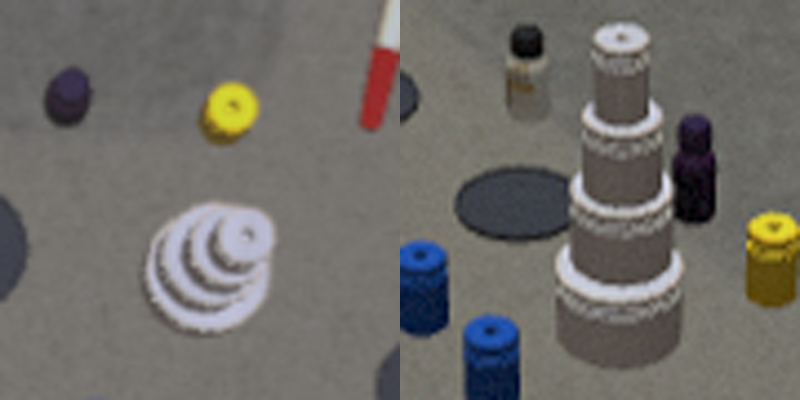

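```bash
cat >> h.py <<'E'
def tri(a,pa,b,pb):
    A=np.zeros((3,3));y=np.zeros(3)
    for d,p in((a,pa),(b,pb)):
        c,w=ray(d,*p);w=w/np.linalg.norm(w);M=np.eye(3)-np.outer(w,w);A+=M;y+=M@c
    return np.linalg.solve(A,y)
E
python3 - <<'E'
from h import *
t=snap('top');s=snap('scene');k=90/400
pt=(270+244*k-.4,125+236*k-.4);ps=(235+221*k-.4,195+38*k-.4)
print('S top',tri(t,pt,s,ps),onz(t,*pt,.18),onz(s,*ps,.18))
# discs from top: left & bottom visible edges (crop px), top height
for n,D,z,l,b,sc in(('M',41,.135,185,None,(621,113)),('L',54,.09,162,None,(621,193)),('XL',67,.045,145,333,(619,268))):
    c=onz(t,270+l*k,125+250*k,z);print(n,'y from left edge',c[1]-D/2000)
print('XL bottom edge x',onz(t,320,125+333*k,0)[0]+.0335)
print('XL base from scene', [onz(s,235+(u-400)*k,195+v*k,z) for u,v,z in((556,285,.045),(683,285,.045))])
for n,u,v,z in(('blue1',291,220,.045),('blue2',323,221,.045),('yel',322,149,.045),('amber',224,154,.058),('violet',286,145,.062)): print(n,onz(t,u,v,z))
E
```

```text
S top [ 0.41906582 -0.14483708  0.17955149] [ 0.41782209 -0.14410316  0.18      ] [ 0.42000574 -0.14577555  0.18      ]
M y from left edge -0.14243018371235855
L y from left edge -0.1423918949220071
XL y from left edge -0.14460922105613694
XL bottom edge x 0.4198554792659157
XL base from scene [array([ 0.38283239, -0.14425202,  0.045     ]), array([ 0.43729759, -0.18003454,  0.045     ])]
blue1 [ 0.33651919 -0.07949922  0.045     ]
blue2 [ 0.33198251 -0.15534219  0.045     ]
yel [ 0.50611347 -0.16122131  0.045     ]
amber [0.49896911 0.07601477 0.058     ]
violet [ 0.51535101 -0.07337458  0.062     ]
```

Request:
{"api": "carry_out", "payload": {"commands": [0,-0.5,1,1,0,0.5,-1,0,1,0,0.5,-1,0,1,0,0.5,-1,0,0,0,0.5,-1,0,0,0,0.5,-1,0,0,0,0.5,-1,0,0,0,0.5,-1,0,0,0], "grip_force": 20}}

```text
time_s: 1.1
tcp_pos: [0.4168, 0.3141, 0.2549]
eef_rot: [-180.0, -0.0, -12.1]
contact_force: [0.5, 0.6, -0.2]
gripper_width: 0.0438
```

Request:
{"api": "carry_out", "payload": {"commands": [0,-1,0,0,0,0,-1,0,0,0,0,-1,0,0,0,0,-1,0,0,0,0,-1,0,0,0,0,-1,0,0,0,0,-1,0,0,0,0,-1,0,0,0]}}

```text
time_s: 1.9
tcp_pos: [0.416, -0.0057, 0.2551]
eef_rot: [-180.0, -0.1, -12.1]
contact_force: [0.9, 0.0, 0.9]
gripper_width: 0.0436
```

Request:
{"api": "carry_out", "payload": {"commands": [0,-1,0,0,0,0,-1,0,0,0,0,-0.5,0,0,0,0,-0.5,0,0,0,0,0,0,0,0,0,0,0,0,0]}}

```text
time_s: 2.5
tcp_pos: [0.4162, -0.1245, 0.2546]
eef_rot: [-180.0, 0.0, -12.3]
contact_force: [0.6, 1.0, -0.2]
gripper_width: 0.0439
```

Request:
{"api": "carry_out", "payload": {"commands": [0.07,-0.52,0,0,-0.15,0,0,0,0,-0.15,0,0,-0.8,0,-0.15,0,0,0,0,-0.15]}}

```text
time_s: 2.9
tcp_pos: [0.4169, -0.144, 0.2197]
eef_rot: [180.0, 0.3, -12.2]
contact_force: [-0.8, 0.2, 0.5]
gripper_width: 0.0501
```

```bash
python3 - <<'E'
from h import *
im=[]
for n,x,y in(('top',270,125),('scene',235,170)):
    f=snap(n)['frame'][y:y+100,x:x+100,::-1];im.append(cv2.resize(f,(400,400),interpolation=cv2.INTER_CUBIC))
cv2.imwrite('pics/a.png',np.hstack(im))
E
```

```text
(no output)
```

View pics/a.png

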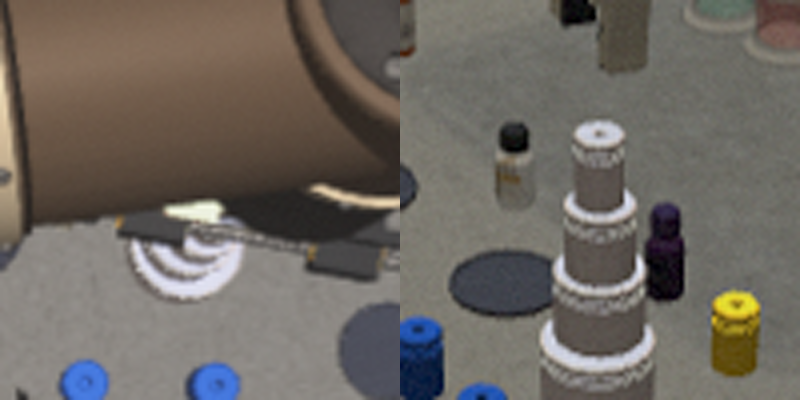

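```bash
python3 - <<'E'
from h import *
s=telemetry.get_state();print(s['tcp_pos'],s['eef_rot'])
from scipy.spatial.transform import Rotation as Ro
R=Ro.from_euler('xyz',s['eef_rot'],degrees=True).as_matrix()
im=[]
for n,x,y in(('top',260,125),('scene',235,100)):
    d=snap(n)
    f=cv2.resize(d['frame'][y:y+130,x:x+130,::-1],(520,520)[:2] if 0 else (390,390),interpolation=cv2.INTER_CUBIC).copy()
    for o in([0,.025,.022],[0,-.025,.022],[0,0,0]):
        u,v=proj(d,s['tcp_pos']+R@np.array(o));print(n,u,v);cv2.circle(f,(int((u-x)*3),int((v-y)*3)),3,(0,0,255),-1)
    im.append(f)
cv2.imwrite('pics/b.png',np.hstack(im))
E
```

```text
[ 0.4189528  -0.14452056  0.2229624 ] [ 1.79960517e+02  5.91834592e-02 -1.21081200e+01]
top 338.04490884041314 177.92905103848864
top 314.19573327974405 173.66565130293677
top 327.6577745986377 174.26674233127102
scene 288.1018764010976 199.6164422019056
scene 279.378496977965 189.71418187961018
scene 283.72271203064764 185.49092883342718
```

View pics/b.png

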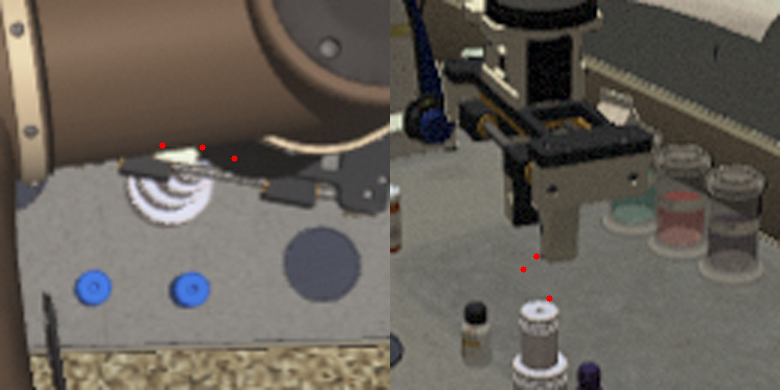

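```bash
python3 - <<'E'
from h import *
d=snap('scene')
for z in(.15,.193,.215,.223,.243): print(z,proj(d,(.276,.616,z)))
for z in (.18,.201,.223,.23,.25,.27): print(z,proj(d,(.419,-.1445,z)))
a=cv2.imread('pics/scene0.png')[40:140,60:160]
cv2.imwrite('pics/c.png',cv2.resize(a,(400,400),interpolation=cv2.INTER_CUBIC))
E
```

```text
0.15 (np.float64(115.92620961719692), np.float64(129.95912394149815))
0.193 (np.float64(113.96108371385134), np.float64(117.36308957944199))
0.215 (np.float64(112.9399037112681), np.float64(110.8009924761368))
0.223 (np.float64(112.56588589651071), np.float64(108.39470071154518))
0.243 (np.float64(111.62453545069195), np.float64(102.33158709168369))
0.18 (np.float64(283.616483791442), np.float64(203.03952840928025))
0.201 (np.float64(283.6743196845037), np.float64(194.53859581088932))
0.223 (np.float64(283.73556115997945), np.float64(185.46629231696733))
0.23 (np.float64(283.7551869823487), np.float64(182.54323079022558))
0.25 (np.float64(283.81163286652094), np.float64(174.09294500327812))
0.27 (np.float64(283.86862952624693), np.float64(165.49385052135116))
```

View pics/c.png

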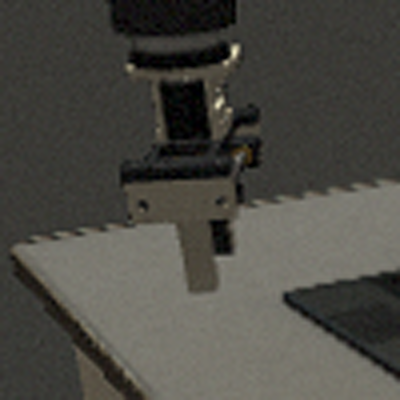

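Both views of the fingertips put them about 30 mm higher than the stated TCP does, so I'll descend in steps and check from an image.

Request:
{"api": "carry_out", "payload": {"commands": [0,0,-0.5,0,-0.15,0,0,-0.5,0,-0.15,0,0,-0.4,0,-0.15,0,0,0,0,-0.15,0,0,0,0,-0.15]}}

```text
time_s: 3.65
tcp_pos: [0.4197, -0.145, 0.1677]
eef_rot: [180.0, -0.0, -12.1]
contact_force: [0.4, 0.4, 0.1]
gripper_width: 0.0502
```

```bash
cat > v.py <<'E'
import sys
from h import *
x,y,w,o=int(sys.argv[1]),int(sys.argv[2]),int(sys.argv[3]),sys.argv[4]
n=sys.argv[5] if len(sys.argv)>5 else 'scene'
f=snap(n)['frame'][y:y+w,x:x+w,::-1];cv2.imwrite('pics/'+o,cv2.resize(f,(560,560),interpolation=cv2.INTER_CUBIC))
s=telemetry.get_state();print(s['tcp_pos'],s['contact_force'],s['gripper_width'],s['joints'])
E
python3 v.py 235 150 112 d.png
```

```text
[ 0.4200519  -0.14501388  0.16796622] [ 0.26628147 -0.01814808  0.7482837 ] 0.05041794877817514 [ 6.55052212e+00  4.73526659e-01 -3.10749413e+01  3.21763047e-02
 -5.83546525e+01  7.12858708e+01]
```

View pics/d.png

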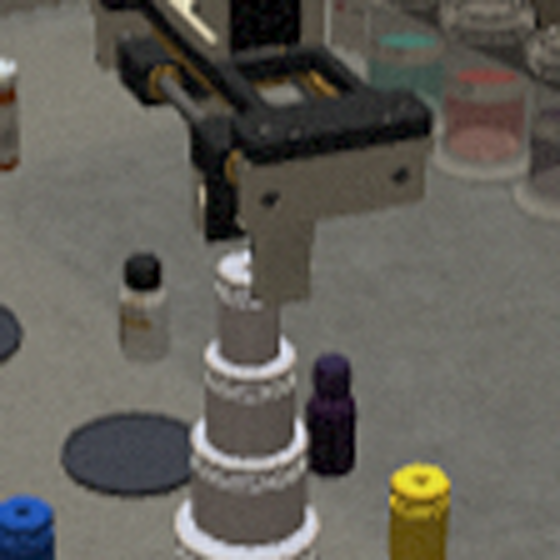

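The picture shows both fingertips level with the top of the S weight (image row about 204), while telemetry says they should be 34 mm below it. The 50 mm opening also clears M, so it is safe to go down another 36 mm.

Request:
{"api": "carry_out", "payload": {"commands": [0,0,-0.3,0,-0.15,0,0,-0.3,0,-0.15,0,0,-0.3,0,-0.15,0,0,0,0,-0.15,0,0,0,0,-0.15]}}

```text
time_s: 4.2
tcp_pos: [0.4199, -0.145, 0.1317]
eef_rot: [-180.0, -0.1, -12.2]
contact_force: [0.6, -0.2, 0.6]
gripper_width: 0.0504
```

```bash
python3 v.py 235 150 112 e.png
```

```text
[ 0.4199927  -0.14499474  0.13182189] [-0.19895162 -0.23496462  0.91844106] 0.05032715305098404 [ 6.54730030e+00  2.76683409e+00 -3.40790204e+01  2.53896179e-02
 -5.30611551e+01  7.12887749e+01]
```

View pics/e.png

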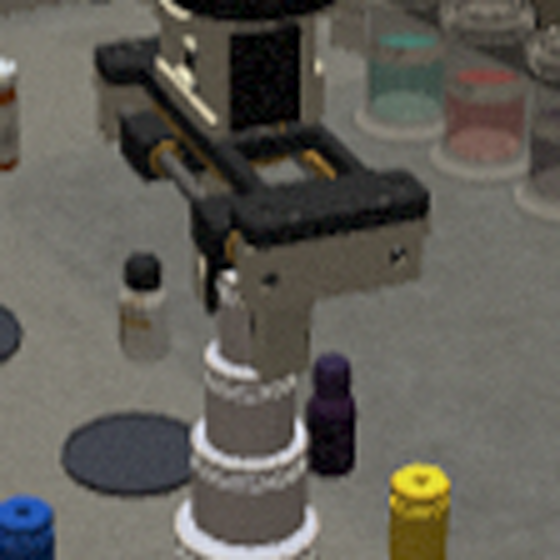

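The near fingertip is now just above M's top rim (row about 225), as intended. Closing.

Request:
{"api": "carry_out", "payload": {"commands": [0,0,0,0,0.5,0,0,0,0,0.5,0,0,0,0,0.5,0,0,0,0,0.5], "grip_force": 15}}

```text
time_s: 4.65
tcp_pos: [0.4192, -0.145, 0.1309]
eef_rot: [180.0, -0.0, -12.2]
contact_force: [-0.1, 0.3, 2.2]
gripper_width: 0.0274
```

Request:
{"api": "carry_out", "payload": {"commands": [0,0,0.1,0,0.5,0,0,0.3,0,0.5,0,0,0.6,0,0.5,0,0,0.5,0,0.5,0,0,0,0,0.5]}}

```text
time_s: 5.15
tcp_pos: [0.4208, -0.1451, 0.1935]
eef_rot: [-180.0, -0.3, -12.1]
contact_force: [0.8, 0.1, -0.2]
gripper_width: 0.0278
```

```bash
python3 v.py 235 140 112 f.png
```

```text
[ 0.41992188 -0.14490979  0.19185823] [-0.26209005  0.10546614 -1.28551399] 0.027523752035298218 [ 6.54176394e+00 -8.80480204e-01 -2.90047879e+01  1.15336825e-03
 -6.17199366e+01  7.12916679e+01]
```

View pics/f.png

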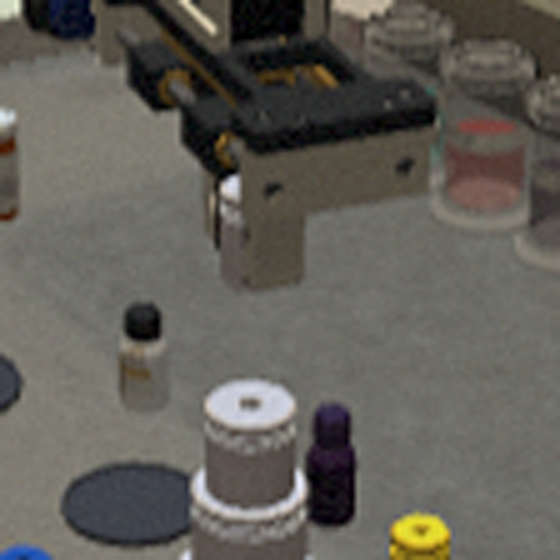

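Request:
{"api": "carry_out", "payload": {"commands": [0,0.4,0,0,0.5,0,0.8,0,0,0.5,0,0.8,0,0,0.5,0,0.8,0,0,0.5,0,0.8,0,0,0.5,0,0.8,0,0,0.5,0,0.8,0,0,0.5,0,0.8,0,0,0.5]}}

```text
time_s: 6.0
tcp_pos: [0.4183, 0.0961, 0.1899]
eef_rot: [180.0, 0.1, -12.2]
contact_force: [0.4, 0.5, -0.4]
gripper_width: 0.0277
```

Request:
{"api": "carry_out", "payload": {"commands": [-0.2,0.8,0,0,0.5,-0.2,0.8,-0.2,0,0.5,-0.2,0.8,-0.4,0,0.5,-0.2,0.8,-0.5,0,0.5,-0.2,0.8,-0.5,0,0.5,-0.22,0.5,-0.5,0,0.5,0,0.22,-0.4,0,0.5,0,0,0,0,0.5]}}

```text
time_s: 6.8
tcp_pos: [0.3689, 0.2831, 0.088]
eef_rot: [179.7, 0.1, -12.1]
contact_force: [0.3, -0.4, -0.3]
gripper_width: 0.028
```

```bash
python3 v.py 140 130 112 g.png
```

```text
[0.36946336 0.28292955 0.08924045] [ 0.65279267 -0.39622507 -0.43031879] 0.02754300912991648 [ 6.17747081e+01  8.17487343e+00 -3.46389821e+01 -1.52437889e-02
 -4.74166975e+01  1.61186633e+01]
```

View pics/g.png

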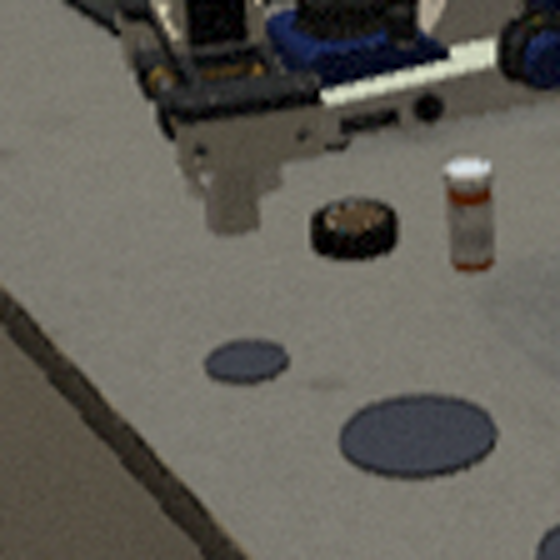

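Request:
{"api": "carry_out", "payload": {"commands": [0.02,0.01,-0.5,0,0.5,0,0,-0.5,0,0.5,0,0,-0.5,0,0.5,0,0,-0.25,0,0.5,0,0,0,0,0.5]}}

```text
time_s: 7.35
tcp_pos: [0.371, 0.2831, 0.0201]
eef_rot: [179.9, 0.0, -12.2]
contact_force: [0.6, -0.4, -0.8]
gripper_width: 0.0277
```

Request:
{"api": "carry_out", "payload": {"commands": [0,0,-0.1,0,0.5,0,0,-0.1,0,0.5,0,0,0,0,0.5]}}

```text
time_s: 7.65
tcp_pos: [0.3712, 0.2843, 0.0128]
eef_rot: [-180.0, -0.0, -12.2]
contact_force: [0.7, -0.6, -1.0]
gripper_width: 0.0279
```

```bash
python3 v.py 150 150 80 hh.png; python3 -c "
from h import *
d=snap('scene')
for z in (0,.0025,.01,.0475):print(z,proj(d,(.371,.2835,z)),proj(d,(.368,.2695,z)))"
```

```text
[0.37123755 0.28435825 0.01293581] [-0.19156283  0.60458231 -0.48784326] 0.02776987962331359 [ 6.16668388e+01  1.50600368e+01 -3.93211624e+01  2.16112202e-03
 -3.55945116e+01  1.61669006e+01]
0 (np.float64(188.71099118022164), np.float64(203.17651936464728)) (np.float64(189.7599951964945), np.float64(205.3358720308691))
0.0025 (np.float64(188.6413240219734), np.float64(202.43776788148517)) (np.float64(189.69054566456043), np.float64(204.59269288560338))
0.01 (np.float64(188.43173372850944), np.float64(200.2145120185738)) (np.float64(189.48160425026379), np.float64(202.35604695729407))
0.0475 (np.float64(187.37038681002747), np.float64(188.93862242803903)) (np.float64(188.42340891938605), np.float64(191.01074420233857))
```

View pics/hh.png

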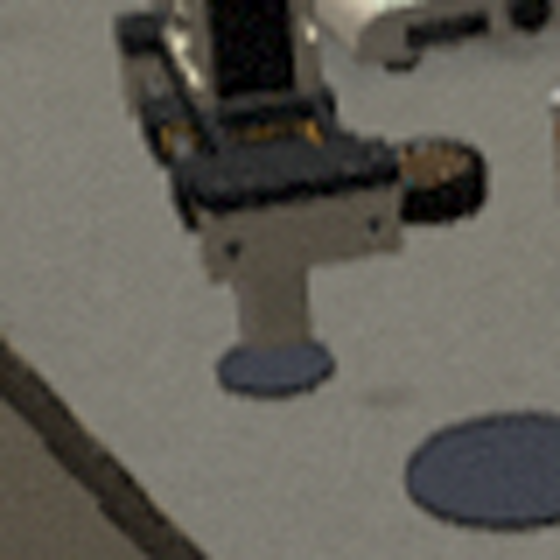

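Request:
{"api": "carry_out", "payload": {"commands": [0,0,-0.1,0,0.5,0,0,-0.1,0,0.5,0,0,0,0,0.5]}}

```text
time_s: 8.05
tcp_pos: [0.3709, 0.2838, 0.0041]
eef_rot: [179.9, 0.0, -12.2]
contact_force: [-0.8, -0.8, -0.5]
gripper_width: 0.0277
```

Request:
{"api": "carry_out", "payload": {"commands": [0,0,-0.06,0,0.5,0,0,0,0,0.5]}}

```text
time_s: 8.25
tcp_pos: [0.371, 0.2841, 0.002]
eef_rot: [180.0, 0.0, -12.2]
contact_force: [-0.3, 0.2, -0.7]
gripper_width: 0.0277
```

Request:
{"api": "carry_out", "payload": {"commands": [0,0,-0.05,0,0.5,0,0,0,0,0.5]}}

```text
time_s: 8.45
tcp_pos: [0.3711, 0.2841, 0.0001]
eef_rot: [180.0, 0.0, -12.2]
contact_force: [-0.3, -0.1, 0.2]
gripper_width: 0.0274
```

Request:
{"api": "carry_out", "payload": {"commands": [0,0,-0.04,0,0.5,0,0,0,0,0.5]}}

```text
time_s: 8.65
tcp_pos: [0.3711, 0.2841, -0.0015]
eef_rot: [180.0, 0.0, -12.2]
contact_force: [-0.8, 0.3, -1.1]
gripper_width: 0.0275
```

Request:
{"api": "carry_out", "payload": {"commands": [0,0,-0.04,0,0.5,0,0,0,0,0.5]}}

```text
time_s: 8.85
tcp_pos: [0.3713, 0.2841, -0.0022]
eef_rot: [180.0, -0.0, -12.1]
contact_force: [-1.6, -3.6, 11.8]
gripper_width: 0.028
```

Request:
{"api": "carry_out", "payload": {"commands": [0,0,-0.04,0,0.5,0,0,0,0,0.5]}}

```text
time_s: 9.05
tcp_pos: [0.3715, 0.2841, -0.0033]
eef_rot: [-180.0, -0.0, -12.1]
contact_force: [-1.5, -4.4, 18.5]
gripper_width: 0.0279
```

Contact with the dish floor at TCP z of about −0.002, so the z reference is now tied down. Releasing.

Request:
{"api": "carry_out", "payload": {"commands": [0,0,0.05,0,0.5,0,0,0,0,0,0,0,0,0,0,0,0,0,0,0,0,0,0.3,0,0,0,0,0.7,0,0,0,0,1,0,0,0,0,1,0,0]}}

```text
time_s: 9.85
tcp_pos: [0.3708, 0.2836, 0.1183]
eef_rot: [179.9, 0.0, -12.2]
contact_force: [0.2, 2.1, 0.5]
gripper_width: 0.0438
```

Request:
{"api": "carry_out", "payload": {"commands": [0.2,-0.4,0.6,0,-0.3,0.2,-0.8,0.6,0,-0.3,0.3,-1,0.4,0,-0.3,0.3,-1,0.4,0,-0.3,0.2,-1,0,0,-0.3,0,-1,0,0,-0.3,0,-1,0,0,-0.3,0,-1,0,0,-0.3]}}

```text
time_s: 10.65
tcp_pos: [0.4188, -0.0053, 0.1974]
eef_rot: [-180.0, -0.0, -12.1]
contact_force: [1.2, 0.1, 0.2]
gripper_width: 0.0566
```

```bash
python3 - <<'E'
from h import *
t=snap('top');s=snap('scene')
print(telemetry.get_state()['tcp_pos'])
a=cv2.resize(t['frame'][190:235,120:165,::-1],(250,250),interpolation=cv2.INTER_CUBIC)
b=cv2.resize(s['frame'][175:220,167:212,::-1],(250,250),interpolation=cv2.INTER_CUBIC)
c=cv2.resize(s['frame'][200:290,240:330,::-1],(500,500),interpolation=cv2.INTER_CUBIC)
cv2.imwrite('pics/i.png',np.hstack([np.vstack([a,b]),c]))
E
```

```text
[ 0.41824269 -0.00718369  0.19717806]
```

View pics/i.png

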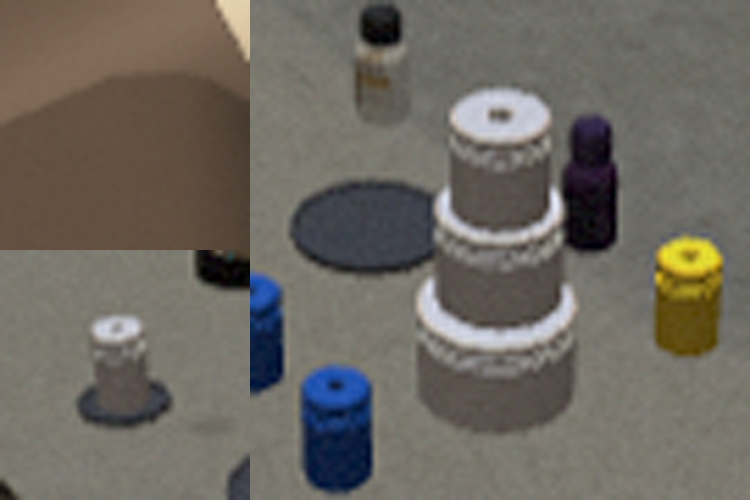

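S stands upright in its dish: its top centre is at scene (188.2,188.7) against a predicted (187.4,188.9). M, L and XL are undisturbed.

```bash
python3 - <<'E'
from h import *
s=snap('scene');k=90/500
P=lambda x,y,z:onz(s,240+(x-250)*k-.4,200+y*k-.4,z)-[.001,-.001,0]
print('M',P(500,115.5,.135))
for n,c,r,z in(('L',500,.027,.09),('XL',497,.0335,.045)):
    q=P(c,200 if n=='L' else 290,z);print(n,'ellipse-centre guess',q)
# yellow reference test: ellipse of known r
print([proj(s,(.4185,-.1445,z)) for z in(.135,.09,.045)])
E
```

```text
M [ 0.42094824 -0.14355979  0.135     ]
L ellipse-centre guess [ 0.42559067 -0.13734727  0.09      ]
XL ellipse-centre guess [ 0.42513704 -0.13634835  0.045     ]
[(np.float64(283.3094118413193), np.float64(220.81284900890353)), (np.float64(283.19370616168226), np.float64(237.86348147546636)), (np.float64(283.0806231547245), np.float64(254.2842342885096))]
```

Request:
{"api": "carry_out", "payload": {"commands": [0.06,-0.8,0,0,-0.4,0,-0.8,0,0,-0.4,0,-0.8,0,0,-0.4,0,-0.6,0,0,-0.4,0,-0.41,0,0,-0.4,0,0,0,0,-0.4,0,0,-0.5,0,-0.4,0,0,0,0,-0.4]}}

```text
time_s: 11.6
tcp_pos: [0.4203, -0.1392, 0.1755]
eef_rot: [180.0, 0.2, -12.2]
contact_force: [0.1, 0.2, -0.5]
gripper_width: 0.0609
```

Request:
{"api": "carry_out", "payload": {"commands": [0,-0.1,-0.3,0,-0.4,0,0,-0.5,0,-0.4,0,0,-0.5,0,-0.4,0,0,-0.5,0,-0.4,0,0,-0.3,0,-0.4,0,0,-0.14,0,-0.4,0,0,0,0,-0.4]}}

```text
time_s: 12.3
tcp_pos: [0.4216, -0.1436, 0.0877]
eef_rot: [180.0, 0.1, -12.1]
contact_force: [-0.3, -1.2, 0.8]
gripper_width: 0.0615
```

Request:
{"api": "carry_out", "payload": {"commands": [0,0,0,0,0.2,0,0,0,0,0.2,0,0,0,0,0.2,0,0,0,0,0.2], "grip_force": 20}}

```text
time_s: 12.7
tcp_pos: [0.422, -0.1442, 0.0885]
eef_rot: [-180.0, -0.1, -12.2]
contact_force: [-0.9, 1.3, 4.1]
gripper_width: 0.0404
```

Request:
{"api": "carry_out", "payload": {"commands": [0,0,0.1,0,0.2,0,0,0.3,0,0.2,0,0,0.6,0,0.2,0,0,0.5,0,0.2,0,0,0,0,0.2]}}

```text
time_s: 13.2
tcp_pos: [0.4231, -0.1443, 0.1505]
eef_rot: [-179.9, -0.3, -12.1]
contact_force: [-0.3, -0.1, -1.5]
gripper_width: 0.0402
```

Request:
{"api": "carry_out", "payload": {"commands": [-0.2,-0.4,0,0,0.2,-0.35,-0.65,0,0,0.2,-0.35,-0.65,0,0,0.2,-0.35,-0.65,0,0,0.2,-0.35,-0.5,0,0,0.2,-0.14,-0.3,0,0,0.2,0,0,0,0,0.2,0,0,0,0,0.2]}}

```text
time_s: 14.0
tcp_pos: [0.3515, -0.2701, 0.1474]
eef_rot: [-180.0, 0.0, -12.2]
contact_force: [-0.4, -0.6, -2.2]
gripper_width: 0.0406
```

Request:
{"api": "carry_out", "payload": {"commands": [0,0,-0.4,0,0.2,0,0,-0.6,0,0.2,0,0,-0.6,0,0.2,0,0,-0.6,0,0.2,0,0,-0.4,0,0.2,0,0,-0.3,0,0.2,0,0,-0.2,0,0.2,0,0,0,0,0.2]}}

```text
time_s: 14.8
tcp_pos: [0.3516, -0.2696, 0.0229]
eef_rot: [-180.0, 0.1, -12.1]
contact_force: [0.8, 0.4, -1.2]
gripper_width: 0.0409
```

Request:
{"api": "carry_out", "payload": {"commands": [0.02,0,-0.2,0,0.2,0,0,-0.2,0,0.2,0,0,-0.1,0,0.2,0,0,0,0,0.2]}}

```text
time_s: 15.2
tcp_pos: [0.3523, -0.2701, 0.0033]
eef_rot: [-180.0, 0.1, -12.2]
contact_force: [-0.2, 0.5, -1.1]
gripper_width: 0.0408
```

Request:
{"api": "carry_out", "payload": {"commands": [0,0,-0.04,0,0.2,0,0,0,0,0.2]}}

```text
time_s: 15.4
tcp_pos: [0.3528, -0.2702, 0.0023]
eef_rot: [180.0, -0.0, -12.2]
contact_force: [0.4, -0.8, -1.8]
gripper_width: 0.0405
```

Request:
{"api": "carry_out", "payload": {"commands": [0,0,-0.04,0,0.2,0,0,0,0,0.2]}}

```text
time_s: 15.6
tcp_pos: [0.3531, -0.2703, 0.001]
eef_rot: [180.0, -0.0, -12.2]
contact_force: [-0.7, -0.6, 2.7]
gripper_width: 0.0408
```

Request:
{"api": "carry_out", "payload": {"commands": [0,0,-0.02,0,0.2,0,0,0,0,0.2]}}

```text
time_s: 15.8
tcp_pos: [0.3531, -0.2703, 0.0009]
eef_rot: [180.0, -0.0, -12.1]
contact_force: [-2.4, 3.1, 15.2]
gripper_width: 0.0405
```

Request:
{"api": "carry_out", "payload": {"commands": [0,0,0.02,0,-0.4,0,0,0,0,-0.4,0,0,0,0,-0.4,0,0,0.3,0,-0.4,0,0,0.7,0,-0.4,0,0,1,0,-0.5,0,0,1,0,-0.6,0,0,0.5,0,-0.7]}}

```text
time_s: 16.6
tcp_pos: [0.3541, -0.2707, 0.1439]
eef_rot: [180.0, -0.2, -12.1]
contact_force: [0.8, 0.1, -0.7]
gripper_width: 0.0722
```

Request:
{"api": "carry_out", "payload": {"commands": [0.3,0,0,0,-0.7,0.4,0,0,0,-0.7,0.4,0,0,0,-0.7,0.4,0,0,0,-0.7,0,0,0,0,-0.7]}}

```text
time_s: 17.1
tcp_pos: [0.4149, -0.2702, 0.1393]
eef_rot: [180.0, 0.1, -12.1]
contact_force: [0.2, 0.1, 0.3]
gripper_width: 0.0745
```

```bash
python3 - <<'E'
from h import *
t=snap('top');s=snap('scene')
print(telemetry.get_state()['tcp_pos'])
print('M pred',proj(s,(.3515,-.270,.0475)))
a=cv2.resize(t['frame'][150:230,310:390,::-1],(250,250),interpolation=cv2.INTER_CUBIC)
b=cv2.resize(s['frame'][275:325,267:317,::-1],(250,250),interpolation=cv2.INTER_CUBIC)
c=cv2.resize(s['frame'][200:290,240:330,::-1],(500,500),interpolation=cv2.INTER_CUBIC)
cv2.imwrite('pics/j.png',np.hstack([np.vstack([a,b]),c]))
E
```

```text
[ 0.41279177 -0.26993755  0.13935003]
M pred (np.float64(290.51052160048965), np.float64(292.5106051560703))
```

View pics/j.png

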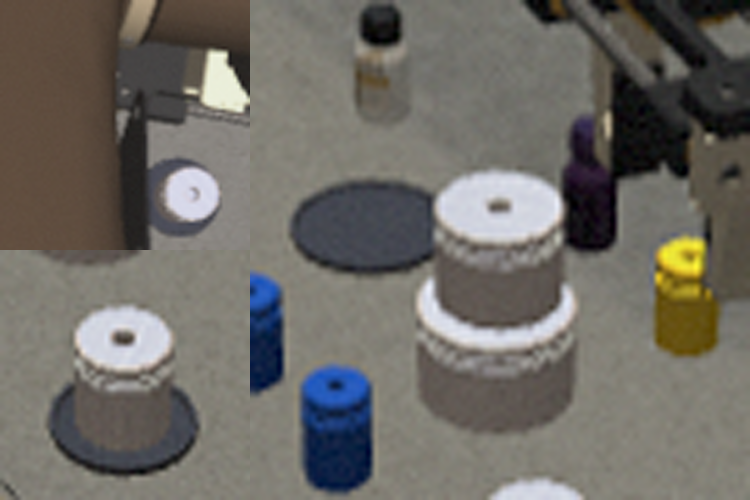

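M stands in its dish: top centre at scene (291.4,292.2) against a predicted (290.5,292.5). L and XL are still in place, with L's hole at crop (499,206).

```bash
python3 - <<'E'
from h import *
s=snap('scene');k=90/500
P=lambda x,y,z:onz(s,240+(x-250)*k-.4,200+y*k-.4,z)-[.001,-.001,0]
print('L',P(499,206,.09))
f=s['frame'];hsv=cv2.cvtColor(f,cv2.COLOR_RGB2HSV);g=f.min(2)
m=(g>140).astype(np.uint8);m[:,:270]=0;m[:,300:]=0;m[:225]=0;m[265:]=0
n,l,st,ce=cv2.connectedComponentsWithStats(m)
for i in range(1,n):
    if st[i,4]>60: print(st[i],ce[i],P((ce[i][0]-240+.4)/k+250,(ce[i][1]-200+.4)/k,.09))
E
```

```text
L [ 0.42265037 -0.14091136  0.09      ]
[273 230  23  14 240] [284.26666667 236.775     ] [ 0.42213092 -0.14105095  0.09      ]
[270 250  29  13 141] [283.17730496 257.77304965] [ 0.3732466  -0.20837135  0.09      ]
```

Request:
{"api": "carry_out", "payload": {"commands": [0.1,0.4,0,0,-0.85,0.1,0.8,0,0,-0.85,0,0.8,0,0,-0.85,0,0.7,0,0,-0.85,0,0.4,0,0,-0.85,0,0.12,0,0,-0.85,0,0,0,0,-0.85,0,0,0,0,-0.85]}}

```text
time_s: 18.05
tcp_pos: [0.4206, -0.1418, 0.1406]
eef_rot: [180.0, 0.0, -12.2]
contact_force: [0.1, -0.1, -0.3]
gripper_width: 0.081
```

Request:
{"api": "carry_out", "payload": {"commands": [0.04,0,-0.3,0,-0.85,0,0,-0.5,0,-0.85,0,0,-0.5,0,-0.85,0,0,-0.5,0,-0.85,0,0,-0.4,0,-0.85,0,0,-0.25,0,-0.85,0,0,0,0,-0.85]}}

```text
time_s: 18.75
tcp_pos: [0.4213, -0.142, 0.0414]
eef_rot: [180.0, 0.2, -12.2]
contact_force: [-0.2, 0.4, 0.3]
gripper_width: 0.081
```

Request:
{"api": "carry_out", "payload": {"commands": [0,0,0,0,-0.1,0,0,0,0,-0.1,0,0,0,0,-0.1,0,0,0,0,-0.1], "grip_force": 25}}

```text
time_s: 19.15
tcp_pos: [0.4228, -0.1414, 0.0432]
eef_rot: [-180.0, -0.1, -12.2]
contact_force: [-0.6, -2.9, 0.3]
gripper_width: 0.0541
```

Request:
{"api": "carry_out", "payload": {"commands": [0,0,0.1,0,-0.1,0,0,0.3,0,-0.1,0,0,0.6,0,-0.1,0,0,0.6,0,-0.1,0,0,0,0,-0.1]}}

```text
time_s: 19.65
tcp_pos: [0.4243, -0.1413, 0.1096]
eef_rot: [-179.9, -0.3, -12.1]
contact_force: [1.0, -0.4, -3.0]
gripper_width: 0.0538
```

Request:
{"api": "carry_out", "payload": {"commands": [0.1,0.4,0,0,-0.1,0.1,0.7,0,0,-0.1,0.1,0.7,0,0,-0.1,0.1,0.7,0,0,-0.1,0.04,0.5,0,0,-0.1,0,0.22,0,0,-0.1,0,0,0,0,-0.1,0,0,0,0,-0.1]}}

```text
time_s: 20.45
tcp_pos: [0.4394, -0.013, 0.1062]
eef_rot: [180.0, 0.1, -12.1]
contact_force: [0.5, -0.4, -2.8]
gripper_width: 0.0535
```

Request:
{"api": "carry_out", "payload": {"commands": [0,0,-0.3,0,-0.1,0,0,-0.5,0,-0.1,0,0,-0.5,0,-0.1,0,0,-0.4,0,-0.1,0,0,-0.3,0,-0.1,0,0,-0.2,0,-0.1,0,0,0,0,-0.1,0,0,0,0,-0.1]}}

```text
time_s: 21.25
tcp_pos: [0.4401, -0.0129, 0.0189]
eef_rot: [180.0, -0.0, -12.2]
contact_force: [-1.5, 1.0, -2.2]
gripper_width: 0.0535
```

Request:
{"api": "carry_out", "payload": {"commands": [0,0,-0.2,0,-0.1,0,0,-0.15,0,-0.1,0,0,-0.05,0,-0.1,0,0,0,0,-0.1]}}

```text
time_s: 21.65
tcp_pos: [0.4396, -0.0127, 0.0023]
eef_rot: [180.0, 0.0, -12.2]
contact_force: [0.4, 0.1, -2.6]
gripper_width: 0.0535
```

Request:
{"api": "carry_out", "payload": {"commands": [0,0,-0.04,0,-0.1,0,0,0,0,-0.1]}}

```text
time_s: 21.85
tcp_pos: [0.44, -0.0126, 0.001]
eef_rot: [-180.0, -0.0, -12.2]
contact_force: [0.1, -0.2, -3.3]
gripper_width: 0.0535
```

Request:
{"api": "carry_out", "payload": {"commands": [0,0,-0.03,0,-0.1,0,0,0,0,-0.1]}}

```text
time_s: 22.05
tcp_pos: [0.4401, -0.0125, 0.0007]
eef_rot: [-180.0, -0.0, -12.1]
contact_force: [-4.7, 1.3, 11.7]
gripper_width: 0.0539
```

Request:
{"api": "carry_out", "payload": {"commands": [0,0,0,0,-0.7,0,0,0,0,-0.7,0,0,0,0,-0.7,0,0,0.3,0,-0.7,0,0,0.7,0,-0.7,0,0,1,0,-1,0,0,0.6,0,-1,0,0,0,0,-1]}}

```text
time_s: 22.85
tcp_pos: [0.4424, -0.0118, 0.1073]
eef_rot: [-179.8, -0.3, -12.1]
contact_force: [1.0, 0.3, -1.1]
gripper_width: 0.0869
```

Request:
{"api": "carry_out", "payload": {"commands": [-0.1,0.3,0.3,0,-1,-0.1,0.7,0.3,0,-1,0,1,0,0,-1,0,1,0,0,-1,0,0.5,0,0,-1,0,0,0,0,-1]}}

```text
time_s: 23.45
tcp_pos: [0.432, 0.1296, 0.1273]
eef_rot: [180.0, 0.0, -12.0]
contact_force: [-0.4, -1.3, 0.1]
gripper_width: 0.0875
```

```bash
python3 - <<'E'
from h import *
s=snap('scene');t=snap('top')
print(telemetry.get_state()['tcp_pos'])
print('L pred',proj(s,(.440,-.0125,.0475)))
c=cv2.resize(s['frame'][200:290,230:320,::-1],(500,500),interpolation=cv2.INTER_CUBIC)
a=cv2.resize(t['frame'][130:230,250:350,::-1],(300,300),interpolation=cv2.INTER_CUBIC)
cv2.imwrite('pics/k.png',np.hstack([np.vstack([a,a[:200]*0]),c]))
E
```

```text
[0.43148139 0.12751618 0.12715342]
L pred (np.float64(260.78688971035604), np.float64(226.01360619810058))
```

View pics/k.png

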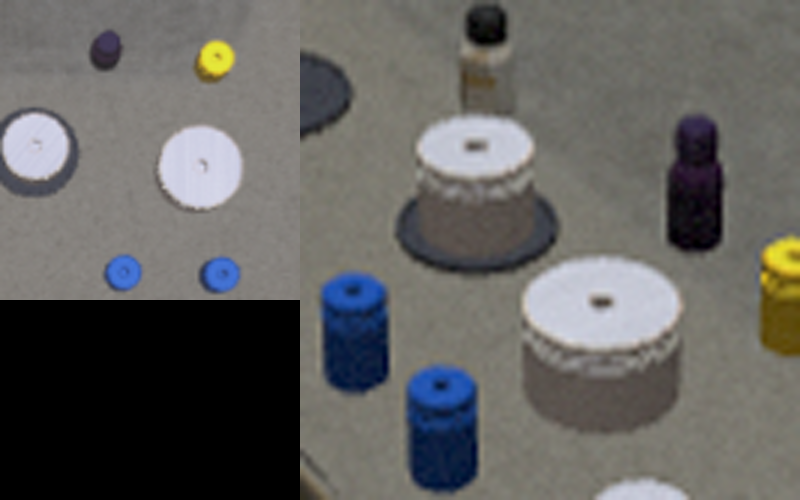

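L is in its dish: top at (261.1,225.9) against a predicted (260.8,226.0). XL stands alone.

```bash
python3 - <<'E'
from h import *
t=snap('top');s=snap('scene')
def c(d,x0,x1,y0,y1):
    m=np.zeros(d['frame'].shape[:2],np.uint8);m[y0:y1,x0:x1]=d['frame'][y0:y1,x0:x1].min(2)>150
    n,l,st,ce=cv2.connectedComponentsWithStats(m);i=1+np.argmax(st[1:,4]);return ce[i],st[i]
a,sa=c(t,295,340,165,210);b=(283.8,254.1)
print(a,sa,b,tri(t,a,s,b),onz(t,*a,.045),onz(s,*b,.045))
E
```

```text
[316.58603896 185.0974026 ] [303 172  28  28 616] (283.8, 254.1) [ 0.41928937 -0.14460761  0.04506033] [ 0.41843331 -0.14414425  0.045     ] [ 0.42031437 -0.14479668  0.045     ]
```

Request:
{"api": "carry_out", "payload": {"commands": [0,-0.5,0,0,-1,-0.1,-1,0,0,-1,-0.1,-1,0,0,-1,-0.1,-1,0,0,-1,0,-1,0,0,-1,0,-1,0,0,-1,0,-0.8,0,0,-1,0,-0.5,0,0,-1], "grip_force": 40}}

```text
time_s: 24.45
tcp_pos: [0.4189, -0.1474, 0.1277]
eef_rot: [180.0, 0.0, -12.3]
contact_force: [0.6, 0.9, 1.1]
gripper_width: 0.0877
```

Request:
{"api": "carry_out", "payload": {"commands": [0,0,0,0,-1,0,0,0,0,-1]}}

```text
time_s: 24.65
tcp_pos: [0.4193, -0.1455, 0.1276]
eef_rot: [180.0, 0.0, -12.3]
contact_force: [-0.0, 0.1, 0.6]
gripper_width: 0.0873
```

Request:
{"api": "carry_out", "payload": {"commands": [0,0.02,-0.4,0,-1,0,0,-0.6,0,-1,0,0,-0.6,0,-1,0,0,-0.5,0,-1,0,0,-0.4,0,-1,0,0,-0.4,0,-1,0,0,-0.22,0,-1,0,0,0,0,-1]}}

```text
time_s: 25.45
tcp_pos: [0.4191, -0.1434, 0.0022]
eef_rot: [180.0, 0.1, -12.1]
contact_force: [-0.4, 0.2, -0.4]
gripper_width: 0.0876
```

Request:
{"api": "carry_out", "payload": {"commands": [0,0,0,0,-0.3,0,0,0,0,-0.3,0,0,0,0,-0.3,0,0,0,0,-0.3]}}

```text
time_s: 25.85
tcp_pos: [0.4204, -0.1438, 0.0037]
eef_rot: [-180.0, -0.1, -12.2]
contact_force: [-0.9, -0.2, 5.1]
gripper_width: 0.0665
```

Request:
{"api": "carry_out", "payload": {"commands": [0,0,0.1,0,-0.3,0,0,0.3,0,-0.3,0,0,0.6,0,-0.3,0,0,0.8,0,-0.3,0,0,0.6,0,-0.3,0,0,0,0,-0.3]}}

```text
time_s: 26.45
tcp_pos: [0.4219, -0.1437, 0.1021]
eef_rot: [-179.9, -0.3, -12.2]
contact_force: [0.9, 0.5, -4.1]
gripper_width: 0.0665
```

Request:
{"api": "carry_out", "payload": {"commands": [0,0.3,0,0,-0.3,0,0.6,0,0,-0.3,0,0.7,0,0,-0.3,0,0.8,0,0,-0.3,-0.05,0.8,0,0,-0.3,-0.05,0.8,0,0,-0.3,-0.04,0.8,0,0,-0.3,0,0.8,0,0,-0.3]}}

```text
time_s: 27.25
tcp_pos: [0.4126, 0.0813, 0.0977]
eef_rot: [179.9, 0.1, -12.2]
contact_force: [0.6, -0.0, -3.0]
gripper_width: 0.0664
```

Request:
{"api": "carry_out", "payload": {"commands": [0,0.7,0,0,-0.3,0,0.6,0,0,-0.3,0,0.3,0,0,-0.3,0,0.12,0,0,-0.3,0,0,0,0,-0.3,0,0,0,0,-0.3]}}

```text
time_s: 27.85
tcp_pos: [0.4138, 0.1481, 0.0986]
eef_rot: [179.9, 0.0, -12.2]
contact_force: [0.7, -0.7, -4.0]
gripper_width: 0.0664
```

Now at the XL dish (target 0.4155, 0.149). Lowering.

Request:
{"api": "carry_out", "payload": {"commands": [0.04,0.02,-0.3,0,-0.3,0,0,-0.5,0,-0.3,0,0,-0.5,0,-0.3,0,0,-0.4,0,-0.3,0,0,-0.3,0,-0.3,0,0,-0.15,0,-0.3,0,0,0,0,-0.3]}}

```text
time_s: 28.55
tcp_pos: [0.4156, 0.1488, 0.0125]
eef_rot: [179.9, 0.1, -12.2]
contact_force: [-0.4, -0.3, -2.1]
gripper_width: 0.0666
```

Request:
{"api": "carry_out", "payload": {"commands": [0,0,-0.1,0,-0.3,0,0,0,0,-0.3]}}

```text
time_s: 28.75
tcp_pos: [0.4161, 0.1498, 0.0092]
eef_rot: [-180.0, -0.0, -12.2]
contact_force: [-0.0, 0.4, -4.8]
gripper_width: 0.0666
```

Request:
{"api": "carry_out", "payload": {"commands": [0,0,-0.04,0,-0.3,0,0,0,0,-0.3]}}

```text
time_s: 28.95
tcp_pos: [0.416, 0.1499, 0.0076]
eef_rot: [-180.0, -0.0, -12.2]
contact_force: [-0.2, 1.1, -3.8]
gripper_width: 0.0666
```

Request:
{"api": "carry_out", "payload": {"commands": [0,0,-0.04,0,-0.3,0,0,0,0,-0.3]}}

```text
time_s: 29.15
tcp_pos: [0.4162, 0.1501, 0.0062]
eef_rot: [-180.0, -0.0, -12.1]
contact_force: [-1.5, 0.4, 2.2]
gripper_width: 0.0665
```

Request:
{"api": "carry_out", "payload": {"commands": [0,0,-0.03,0,-0.3,0,0,0,0,-0.3]}}

```text
time_s: 29.35
tcp_pos: [0.4162, 0.1501, 0.0062]
eef_rot: [-180.0, -0.0, -12.1]
contact_force: [-9.0, -1.0, 23.7]
gripper_width: 0.0668
```

Request:
{"api": "carry_out", "payload": {"commands": [0,0,0.02,0,-0.8,0,0,0,0,-1,0,0,0,0,-1,0,0,0,0,-1,0,0,0.3,0,-1,0,0,0.7,0,-1,0,0,1,0,-1,0,0,1,0,-1]}}

```text
time_s: 30.15
tcp_pos: [0.4155, 0.1494, 0.1264]
eef_rot: [179.9, 0.1, -12.2]
contact_force: [1.5, 1.1, -0.3]
gripper_width: 0.0875
```

Request:
{"api": "carry_out", "payload": {"commands": [0,0,0.6,0,-1,0,-0.5,0.4,0,-1,0,-1,0,0,-1,0,-1,0,0,-1,0,-1,0,0,-1,0,-1,0,0,-1,0,-0.5,0,0,-1,0,0,0,0,-1]}}

```text
time_s: 30.95
tcp_pos: [0.4154, -0.0522, 0.1652]
eef_rot: [180.0, 0.0, -12.3]
contact_force: [-0.4, -0.7, 0.7]
gripper_width: 0.0874
```

```bash
python3 - <<'E'
from h import *
s=snap('scene');t=snap('top')
print(telemetry.get_state()['tcp_pos'])
print('preds',[proj(s,p) for p in((.415,.149,.0475),(.371,.2835,.0475),(.44,-.0125,.0475),(.3515,-.27,.0475))])
c=cv2.resize(s['frame'][180:330,165:315,::-1],(600,600),interpolation=cv2.INTER_CUBIC)
a=cv2.resize(t['frame'][140:240,110:210,::-1],(200,200))
cv2.imwrite('pics/l.png',np.hstack([np.vstack([a,a*0,a*0]),c]))
E
```

```text
[ 0.41585385 -0.05057093  0.16530893]
preds [(np.float64(222.18751835043912), np.float64(203.26027201200725)), (np.float64(187.37038681002747), np.float64(188.93862242803903)), (np.float64(260.78688971035604), np.float64(226.01360619810058)), (np.float64(290.51052160048965), np.float64(292.5106051560703))]
```

View pics/l.png

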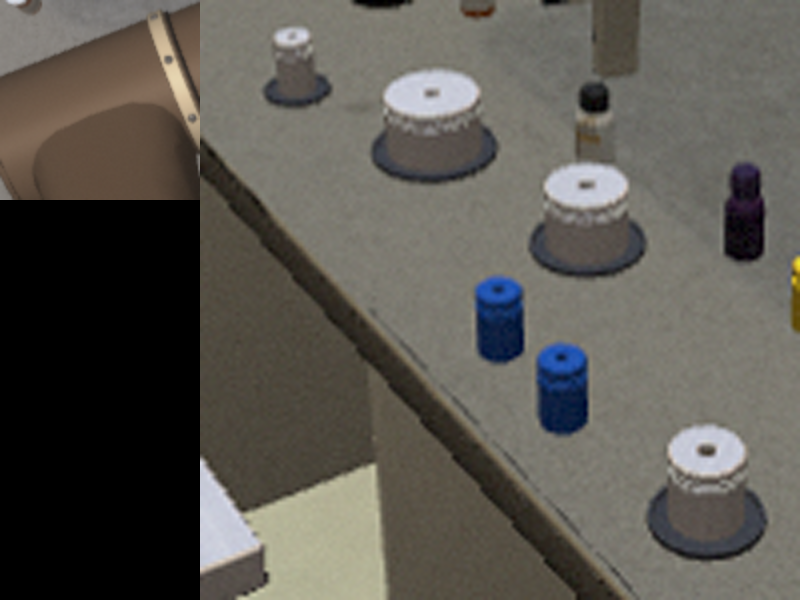

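All four weights stand flat in their dishes: XL's top is at (222.6,202.9) against a predicted (222.2,203.3). The bottles are untouched and the gripper is clear, so I'm handing in.

```bash
python3 -c "
from plant import r
print(r.close_job())"
```

```text
the job is handed in; nothing more can be done
None
```

I took the stack apart from the top and stood S, M, L and XL, in that order, each in its own dish. I handed the job in at about 31 s of the 96 s allowed; no verdict is reported.

**Last checks:**
- **Position:** in the scene camera, each weight's top centre was within about 1 px (roughly 2 mm) of where its dish centre projects. The limit is 10 mm.
- **Fit:** each weight met its dish floor with a clear rise in contact force (12 to 24 N), and all four look upright in the last picture. I judged tilt by eye only.
- **Surroundings:** the bottles and the look-alike blue and yellow cylinders look unmoved, also judged by eye. The gripper was open and clear of everything, about 0.16 m up.

**What disagreed:**
- **Fingertip height:** the camera showed the fingertips about 30 mm higher than the stated tool geometry and the measured TCP height imply. I set heights from the images and from contact instead.
- **Camera agreement:** the two cameras differed by 2–3 mm on dish positions, so I averaged them. The L dish was partly hidden in the scene view, so I took it from the top camera and corrected it by the offset seen on the others.

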